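# Aim the swing-arm document camera and press its shutter

### The arm

A 6-joint arm with a two-finger parallel gripper is mounted at the origin on a cart in front of the work surface, level with it; the furniture and walls round the work are solid. World frame = base frame: x ahead of the robot, y to its left, z up, the work surface at z = 0. Lengths are in mm, angles in rad, forces in N, time in s.
With the tool pointing down it reaches from about 275 to 725 mm from the base axis. Payload 15.9 kg.
Tool frame: the origin (TCP) lies on the front face of the gripper's body, between the roots of the fingers; the fingertips stand 73 mm ahead of it and the grasp point (between the pads) lies 54 mm ahead of it; z points along the fingers, x is the direction in which the jaws open and shut, and the axes are right-handed (so a half turn about z gives the same grasp; the last joint's range is limited). The gripper opens to 85 mm and grips with 20 to 120 N. Pads are 22 mm wide; open, the fingers measure 114 mm over their backs; the gripper's body (76 mm by 85 mm) begins 54 mm behind the grasp point. The pads swing forward as they close: fully open they stand 13 mm farther back than shut.
Start: joints at [1.129, 0.213, -0.034, 1.323, 0, 1.571], TCP at [213.776, 451.98, 303.906] pointing down, gripper open.
Joint ranges: [-2.98, 2.98], [-0.74, 1.72], [-1.14, 1.35], [-2.1, 2.04], [-1.57, 1.44], [-3.14, 3.14]. Speed limits (rad/s): [1.89, 1.89, 2.39, 2.57, 3.14, 3.14].

### API

Orientations are given as a 3x3 rotation matrix whose columns are the frame's x, y, z axes.
In Python, from cell import sensors, eyes, finish_job gives the robot as it stands.
- The arm moves only by the shell command python3 -m handwheel 'ROWS' [FORCE]. ROWS is JSON, a list of rows, each a list of 5 numbers: the shift along the tool's x, y, z in m, then the turn about the tool's z in degrees, then the closure, from 0 (fully open) to 1 (shut). In form: [[tx, ty, tz, turn, jaw], ...]. A call has 1 to 10 rows; each row shifts and turns the pose as measured when the row begins, along the tool's axes as they then stand; what a row does not reach is not made up. A row lasts 1/10 s, in which the tool goes at most 50 mm and 8.59 degrees, less where a joint would pass 70% of its speed; a pose out of reach is approached as far as the arm can. A call with a gripper value outside its range is refused whole. The fingers move at their own pace and stop on an object; FORCE is the grip in N (left out, the last holds). Time passes only in rows, so rows that do not move let the fingers close. It gives the time, the measured TCP pose, the force and the opening at its end, in the units of the state.
- sensors.get_state(): the state, without advancing time (a new reading comes with each control period).
- eyes.snapshot(name): name is "side" or "top" or "wrist"; returns a dict with "frame" (384x512x3 uint8, red, green, blue), "fx", "fy", "cx", "cy" (pixels), "k1" (the pictures are not rectified: a ray, as slopes to the right and down, at radius r is drawn at 1 + k1 r^2 times it, then the intrinsics apply), "R" (3x3) and "t" (3): a world point X has camera coordinates R X + t; the wrist camera has in their place "T_tool_cam" (4x4, takes a point from camera to tool coordinates, whose origin is the TCP and whose axes are the tool frame's). Camera axes: x right, y down, z forward; pixel columns grow to the right and rows downward; lengths in mm; the calibration is good to about 2 mm. A picture is of the moment at which its call begins: read the wrist's pose just before it. There is no depth.
- finish_job(): hands the job in, once; it reports no verdict.
The state is a dict: "t": time; "qpos": joint angles; "joint_velocities": joint speeds; "effort": joint torques, N m; "tcp_pos": TCP position; "ee_rot": TCP orientation; "contact_force": force on the tool from outside, world axes, zero at the start; "torque": the same for the moment, N m; "grip_width": finger opening in mm.
Only numpy, scipy, OpenCV 4.12 (cv2) and the standard library are available. Lean on these libraries where they do the work, as an engineer would, in place of code of your own. Each camera call takes 0.05 s, during which the arm holds its last target. There are 200 camera calls.

### The job

With a fingertip, gently push the arm of the desk document camera sideways until the camera looks straight down on the middle of the block of sticky notes, then press the shutter button on top of the column fully down and let it go. Only push the arm: do not pinch it or touch the camera head, do not press the shutter before the camera is over the notes, leave the camera aimed there, and leave the notes and everything else on the desk where they are.

Things in the scene. Friction and masses are not known exactly. Their poses are not given: they have to be found in the camera images.
- stand: fixed document-camera stand: grey round foot (124 mm across, 16 mm high) and thin column. Origin: centre of the foot's underside, on the column's axis, which is the arm's pivot axis. Its -x axis is its front, facing roughly to the robot. The note block and the tin lie to its left and right, either way round, each about 145 mm from the axis. A bookshelf overhangs the back of the desk, 0.47 m up
- swing_arm (a joint): angle of the horizontal arm about the column's axis, rad; -2.1 to 2.1. 0: along the stand's own -x axis; positive is counter-clockwise from above (the arm's end goes to the robot's right). Light friction (about 1 N at 90 mm from the axis); it stays where it is left. Aluminium bar 12 mm wide, 84 to 98 mm above the desk; collar of 40 mm diameter at the column, top at 102 mm
- strip_left: black rubber push strip on one long side of the arm, 84 mm long, 5 mm thick, 18 mm high, 82 to 100 mm above the desk, 28 to 112 mm from the column's axis. Origin: its middle (70 mm from the axis). It is the strip on the robot's left (+y) when the arm points to the robot; pushing it towards the arm raises the joint value
- strip_right: the same strip on the arm's other long side, on the robot's right (-y) when the arm points to the robot; pushing it towards the arm lowers the joint value. The arm is 22 mm wide over both strips
- camera_head: white camera head, 44 x 40 mm and 33 mm high, hanging under the arm's outer end, centred 145 mm from the column's axis (the inner face at 123 mm). Origin: centre of the lens on its underside, 48 mm above the desk. Not to be touched.
- shutter (a joint): travel of the shutter button, m: 0 is up, 0.006 is fully down; a spring pushes it back, fully down takes 4 N
- shutter_top (a point): centre of the top face of the round shutter button (24 mm diameter, in a slightly wider round housing), on the column's axis above the arm's collar; press it straight down; about 126 mm above the desk; the housing's rim is 10 mm lower
- note_block: loose block of yellow sticky notes, 77 x 77 x 24 mm; the thing to be photographed. Origin: centre of its underside
- hinged_tin: loose closed tin box, green lid, 81 x 113 x 37 mm. Origin: centre of its underside. A bystander, not to be moved
- mouse: loose computer mouse, 104 x 66 x 37 mm. Origin: centre of its underside. A bystander, not to be moved
- parts_jar: loose jar with a black lid, 52 mm diameter, 70 mm high. Origin: centre of its underside. A bystander, not to be moved

How it is judged:
By the outcome, as a careful person would: the job done as asked, in the order asked, and still so for the second after the job is handed in, with the robot touching nothing.
It also fails if it takes over 50 s, if anything falls off the work surface, if the arm or the gripper's body presses on something with over 40 N, if the wrist force passes 120 N, or if a joint passes its speed limit or range.

## Working session

There is one attempt and no reset: what is moved stays moved. The work goes in short steps, Python scripts to look and compute and a shell command to move; the robot and the scene stay as the last step left them, time stands still between calls to the robot, and variables do not carry over. Pictures are saved under pics/ and viewed, about 8 in all and at most 12, crops included, and the job is handed in when it is done.

```bash
mkdir -p pics; cat > h.py <<'E'
import numpy as np, cv2, json
from cell import sensors, eyes
def snap(n,save=None):
    st=sensors.get_state(); s=eyes.snapshot(n)
    if n=='wrist':
        T=np.array(s['T_tool_cam']); W=np.eye(4); W[:3,:3]=np.array(st['ee_rot']); W[:3,3]=st['tcp_pos']
        C=np.linalg.inv(W@T); s['R']=C[:3,:3]; s['t']=C[:3,3]
    s['R']=np.array(s['R']);s['t']=np.array(s['t'])
    if save: cv2.imwrite('pics/'+save,s['frame'][:,:,::-1])
    return s
def K(s): return np.array([[s['fx'],0,s['cx']],[0,s['fy'],s['cy']],[0,0,1.]]),np.array([s['k1'],0,0,0.])
def plane(s,px,z):
    k,d=K(s); u=cv2.undistortPoints(np.array(px,float).reshape(-1,1,2),k,d).reshape(-1,2)
    D=np.c_[u,np.ones(len(u))]@s['R']; o=-s['R'].T@s['t']
    return o+D*((z-o[2])/D[:,2])[:,None]
def proj(s,X):
    k,d=K(s); return cv2.projectPoints(np.array(X,float).reshape(-1,1,3),cv2.Rodrigues(s['R'])[0],s['t'],k,d)[0].reshape(-1,2)
E
python3 - <<'E'
from h import *
import pickle
S={n:snap(n) for n in('top','side')}
pickle.dump(S,open('s0.pkl','wb'))
for n in S: cv2.imwrite(f'pics/{n}0.png',S[n]['frame'][:,:,::-1]); print(n,-S[n]['R'].T@S[n]['t'],S[n]['fx'],S[n]['k1'])
st=sensors.get_state();print(st['t'],st['tcp_pos'],np.round(st['ee_rot'],3).tolist(),st['contact_force'])
E
```

```text
top [ 368.63224641   25.24818465 1407.11972938] 355.68523885263323 -0.08766138340847864
side [ 549.78348724  562.55360413 1083.02297212] 366.7476805805818 0.01647779553505564
0.1 [213.68407032 451.79293385 303.4719221 ] [[0.428, 0.904, -0.0], [0.904, -0.428, -0.001], [-0.001, -0.0, -1.0]] [0.49827866 0.59294262 0.70541912]
```

View pics/top0.png

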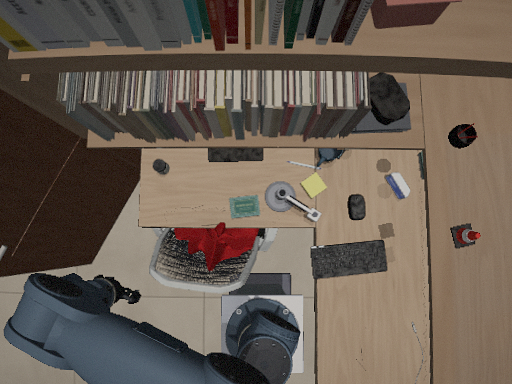

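View pics/side0.png

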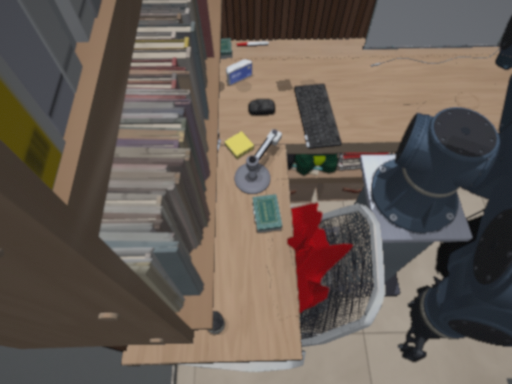

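Top view (x up, y left): the foot is at about (280,196), the arm's head at (313,214), the yellow notes at (314,185), the tin at (244,206), the mouse at (357,207) and the jar perhaps at (160,167). The side view agrees. Next I compute positions from both views.

```bash
python3 - <<'E'
from h import *
import pickle
S=pickle.load(open('s0.pkl','rb'))
roi={'top':(230,340,150,230),'side':(215,300,115,235)}
for n,s in S.items():
    f=s['frame']; hsv=cv2.cvtColor(f,cv2.COLOR_RGB2HSV); x0,x1,y0,y1=roi[n]
    m=np.zeros(f.shape[:2],np.uint8); m[y0:y1,x0:x1]=1
    Y=((hsv[...,0]>22)&(hsv[...,0]<35)&(hsv[...,1]>110)&(m>0)).astype(np.uint8)
    c=max(cv2.findContours(Y,0,2)[0],key=cv2.contourArea); r=cv2.minAreaRect(c)
    mm=cv2.moments(Y,True); cen=(mm['m10']/mm['m00'],mm['m01']/mm['m00'])
    print(n,'notes',r,cen,plane(s,[cen],24 if n=='top' else 22)[0].round(1), [p.round(0).tolist() for p in plane(s,cv2.boxPoints(r),24)])
    G=((hsv[...,1]<45)&(hsv[...,2]>60)&(m>0)).astype(np.uint8)*255
    cs=[c for c in cv2.findContours(G,0,2)[0] if cv2.contourArea(c)>20]
    print([ (cv2.contourArea(c),cv2.boundingRect(c)) for c in cs])
    o=f[y0:y1,x0:x1]
    big=cv2.resize(o,None,fx=4.8,fy=4.8,interpolation=cv2.INTER_CUBIC); cv2.imwrite(f'pics/{n}crop.png',big[:,:,::-1]); print(big.shape)
E
python3 - <<'E'
import cv2
a=cv2.imread('pics/topcrop.png');b=cv2.imread('pics/sidecrop.png')
print(a.shape,b.shape)
E
```

```text
top notes ((308.0, 195.0), (0.0, 0.0), 0.0) (296.14285714285717, 184.42857142857142) [ 580.1 -134.3   24. ] [[538.0, -181.0, 24.0], [538.0, -181.0, 24.0], [538.0, -181.0, 24.0], [538.0, -181.0, 24.0]]
[(47.5, (265, 228, 49, 2)), (868.5, (265, 181, 57, 41)), (57.0, (286, 161, 36, 9))]
(384, 528, 3)
side notes ((238.9512481689453, 144.43905639648438), (22.176673889160156, 20.927284240722656), 51.34019470214844) (238.91625615763547, 144.07389162561577) [ 578.8 -198.8   22. ] [[632.0, -206.0, 24.0], [574.0, -262.0, 24.0], [526.0, -186.0, 24.0], [583.0, -132.0, 24.0]]
[(899.5, (252, 194, 31, 38)), (23.5, (217, 139, 4, 11)), (1226.5, (234, 129, 48, 65))]
(576, 408, 3)
(384, 528, 3) (576, 408, 3)
```

View pics/topcrop.png

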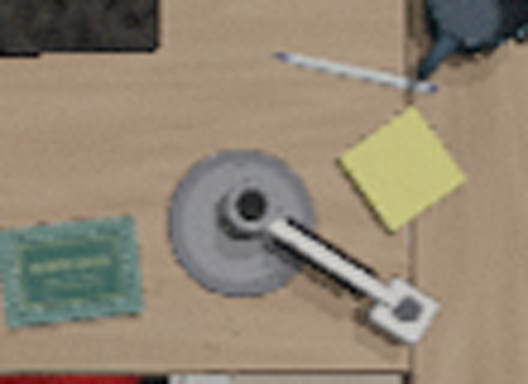

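View pics/sidecrop.png

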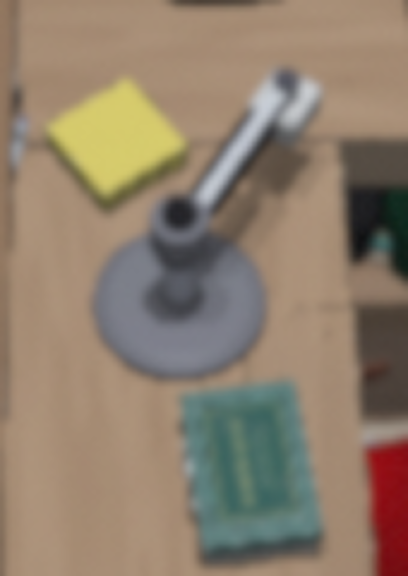

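The crops show the foot centre at crop (241,223), the black button at (252,205), the arm towards the head dot at (407,308), and the notes centred at (402,168). The side crop has the button at (180,213), the head dot at (286,80) and the foot at (180,305).

```bash
python3 - <<'E'
from h import *
import pickle
S=pickle.load(open('s0.pkl','rb'))
s=S['top'];hsv=cv2.cvtColor(s['frame'],cv2.COLOR_RGB2HSV)
c=lambda p,o:np.array(p)/4.8+o-0.4
T=lambda *p:c(p,(230,150)); D=lambda *p:c(p,(215,115))
f=s['frame'].astype(int)
print(f[185,314],hsv[185,314],f[180,330])
Y=((f[...,0]-f[...,2]>65)&(f[...,1]*1.07>f[...,0])).astype(np.uint8); Y[:165]=0;Y[205:]=0;Y[:,:295]=0;Y[:,332:]=0
ct=max(cv2.findContours(Y,0,1)[0],key=cv2.contourArea); r=cv2.minAreaRect(ct); mm=cv2.moments(Y,True)
print(r, plane(s,[r[0],(mm['m10']/mm['m00'],mm['m01']/mm['m00'])],24).round(1).tolist())
print(plane(s,[T(412,105),T(466,180),T(392,232),T(338,160)],24).round(1).tolist())
print('foot',plane(s,[T(241,223)],14),'btn',plane(s,[T(252,205)],126),'head',plane(s,[T(407,308)],100))
print('tin',plane(s,[T(70,270)],37))
s=S['side']
print('foot',plane(s,[D(180,305)],14),'btn',plane(s,[D(180,213)],126),'head',plane(s,[D(286,80)],100))
print('mouse,jar',plane(S['top'],[(357,207),(160,167)],30).round(0).tolist())
print('mug/lamp?',plane(S['top'],[(326,156),(235,154),(280,227),(300,165)],0).round(0).tolist())
print('shelf front edge',plane(S['top'],[(280,149),(200,140)],470).round(0).tolist(), plane(S['side'],[(210,200),(205,300)],470).round(0).tolist())
E
```

```text
[196 191 125] [ 28  92 196] [161 138 115]
((313.49322509765625, 184.79054260253906), (18.134632110595703, 18.01838493347168), 54.46232223510742) [[579.1, -203.0, 24.0], [579.6, -203.2, 24.0]]
[[632.5, -211.5, 24.0], [570.2, -255.2, 24.0], [526.9, -193.4, 24.0], [586.2, -149.7, 24.0]]
foot [[534.90752057 -70.41338765  14.        ]] btn [[535.30509931 -71.1117164  126.        ]] head [[ 459.3544595  -192.23042664  100.        ]]
tin [[493.42710746  69.12781467  37.        ]]
foot [[535.35126191 -63.29744889  14.        ]] btn [[535.29371271 -66.73852125 126.        ]] head [[ 458.72670137 -192.35400315  100.        ]]
mouse,jar [[491.0, -373.0, 30.0], [647.0, 404.0, 30.0]]
mug/lamp? [[701.0, -260.0, 0.0], [707.0, 109.0, 0.0], [413.0, -72.0, 0.0], [663.0, -153.0, 0.0]]
shelf front edge [[608.0, -40.0, 470.0], [633.0, 177.0, 470.0]] [[621.0, 249.0, 470.0], [624.0, 433.0, 470.0]]
```

```bash
python3 -m handwheel '[[-0.034,0.036,0,0,1],[-0.034,0.036,0,0,1],[-0.034,0.036,0,0,1],[-0.034,0.036,0,0,1],[-0.034,0.036,0,0,1],[-0.034,0.036,0,0,1],[-0.034,0.036,0,0,1],[-0.034,0.036,0,0,1],[-0.034,0.036,0,0,1],[-0.034,0.036,0,0,1]]' 20
python3 -m handwheel '[[-0.034,0.036,0,0,1],[-0.034,0.036,0,0,1],[0,0,0,0,1],[0,0,0,0,1]]'
python3 - <<'E'
from h import *
import pickle
s=snap('wrist','w1.png'); pickle.dump(s,open('w1.pkl','wb'))
print(np.round(s['T_tool_cam'],2), -s['R'].T@s['t'], s['fx'],s['k1'])
print(proj(s,[[535,-69,126],[459,-192,98],[579,-202,24],[535,-69,16]]))
st=sensors.get_state();print(st['tcp_pos'],st['qpos'],st['grip_width'],st['contact_force'])
E
```

```text
t: 1.1
tcp_pos: [392.3, -10.4, 301.6]
ee_rot: [[0.418, 0.908, -0.001], [0.908, -0.418, -0.003], [-0.003, -0.0, -1.0]]
contact_force: [1.5, 1.4, 0.9]
grip_width: -0.1
t: 1.5
tcp_pos: [429.1, -109.2, 300.6]
ee_rot: [[0.425, 0.905, -0.003], [0.905, -0.426, -0.003], [-0.004, -0.001, -1.0]]
contact_force: [-0.8, 0.6, 0.6]
grip_width: -0.1
[[  1.     0.    -0.    -1.77]
 [ -0.     0.96   0.29 -73.02]
 [  0.    -0.29   0.96 -70.92]
 [  0.     0.     0.     1.  ]] [362.42229947 -79.46824253 371.64102962] 303.7225404001589 -0.008933316249995677
[[347.17086653 269.96543068]
 [195.75927691 239.64380263]
 [242.81212376 291.75769477]
 [322.54973938 222.65083198]]
[ 429.06369493 -108.79995796  300.60005566] [-0.24616289  0.09728374 -0.18021909  1.29517056 -0.00396728  0.1924544 ] -0.0043892310847684635 [-0.38241872 -0.44493599 -1.61610325]
```

View pics/w1.png

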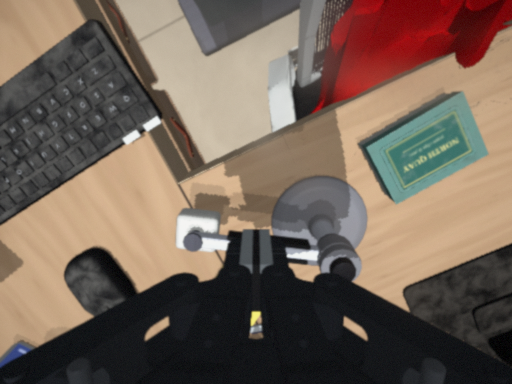

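The wrist view shows the button at (343,270) and the head's dot at (193,240), within 4 px of prediction. I'll descend on the near side of the arm, at strip height, about 18 mm clear.

```bash
python3 -m handwheel '[[0.003,0.015,0.0,3.2,1],[0.0025,0.0155,0.0,3.3,1],[0,0,0.03,0,1],[0,0,0.03,0,1],[0,0,0.03,0,1],[0,0,0.03,0,1],[0,0,0.028,0,1],[0,0,0,0,1]]'
python3 - <<'E'
from h import *
s=snap('wrist','w2.png')
st=sensors.get_state();print(st['tcp_pos'],np.round(st['ee_rot'],3).tolist())
p=np.array(st['tcp_pos'])[:2]-[535,-70]; u=np.array([-.525,-.851]);n=np.array([.851,-.525]);print('r,off',p@u,p@n)
E
```

```text
t: 2.35
tcp_pos: [458.3, -107.7, 149.4]
ee_rot: [[0.516, 0.857, 0.0], [0.857, -0.516, -0.003], [-0.003, 0.002, -1.0]]
contact_force: [-0.8, 0.2, 0.8]
grip_width: 0.1
[ 459.14202042 -107.90998064  151.26617909] [[0.516, 0.857, 0.002], [0.857, -0.516, -0.004], [-0.002, 0.004, -1.0]]
r,off 72.08683280716788 -44.65240078912161
```

View pics/w2.png

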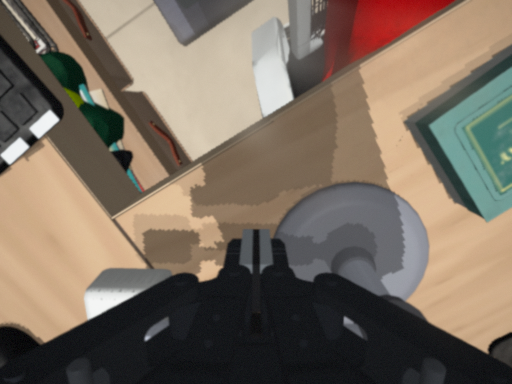

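```bash
python3 -m handwheel '[[-0.001,0.005,-0.002,0,1],[-0.001,0.005,0,0,1],[0,0.005,0,0,1],[0,0.0035,0,0,1],[0,0.0025,0,0,1],[0,0.0025,0,0,1],[0,0,0,0,1]]'
python3 -m handwheel '[[-0.001,0.0033,0,-2.5,1],[-0.001,0.0033,0,-2.5,1],[-0.001,0.0033,0,-2.5,1],[-0.001,0.0033,0,-2.5,1],[-0.001,0.0033,0,-2.5,1],[-0.001,0.0033,0,-2.5,1],[0,0,0,0,1]]'
python3 - <<'E'
from h import *
s=snap('wrist','w3.png'); snap('top','t3.png')
st=sensors.get_state();print(st['tcp_pos'],np.round(st['ee_rot'],3).tolist(),st['contact_force'])
R=np.array(st['ee_rot']);p=np.array(st['tcp_pos'])[:2]-[535,-70]
print('r,off in tool frame',-p@R[:2,0],p@R[:2,1], 'theta if flush',np.degrees(np.arctan2(-R[1,0],-R[0,0])))
a=cv2.imread('pics/t3.png')[140:240,220:350]; a=cv2.resize(a,None,fx=4,fy=4,interpolation=2)
b=cv2.resize(cv2.imread('pics/w3.png'),(512,384)); 
h=np.zeros((400,520,3),np.uint8)+a; cv2.imwrite('pics/t3c.png',h)
E
```

```text
t: 3.1
tcp_pos: [482.6, -122.6, 159.4]
ee_rot: [[0.515, 0.857, 0.009], [0.857, -0.515, -0.005], [0.0, 0.01, -1.0]]
contact_force: [-0.9, 1.0, -0.2]
grip_width: -0.2
t: 3.8
tcp_pos: [497.6, -135.8, 159.1]
ee_rot: [[0.265, 0.964, 0.007], [0.964, -0.265, -0.003], [-0.001, 0.008, -1.0]]
contact_force: [-0.6, -0.8, 0.1]
grip_width: 0.2
[ 497.358525   -135.70241017  159.13779192] [[0.267, 0.964, 0.007], [0.964, -0.267, -0.003], [-0.001, 0.008, -1.0]] [ 0.04820241 -0.36361905 -0.5870746 ]
r,off in tool frame 73.37301680482449 -18.71048395174399 theta if flush -105.50293459190947
```

View pics/t3c.png

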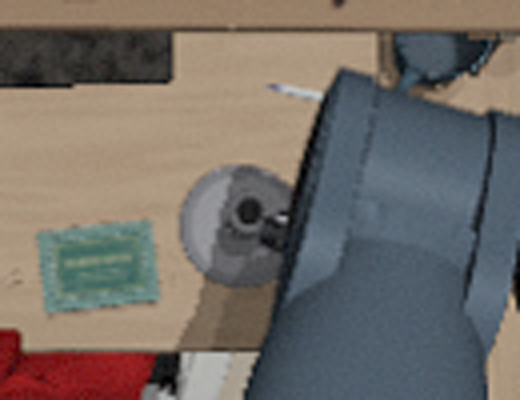

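The robot's wrist hides the arm from the top camera. I'll check the side view.

```bash
python3 - <<'E'
from h import *
s=snap('side','s3.png')
a=cv2.imread('pics/s3.png')[110:210,210:310]; a=cv2.resize(a,None,fx=4,fy=4,interpolation=2)
b=cv2.imread('pics/w3.png')
h=np.zeros((400,800,3),np.uint8);h[:,:400]=a; h[:300,400:]=cv2.resize(b,(400,300)); cv2.imwrite('pics/s3c.png',h)
E
```

```text
(no output)
```

View pics/s3c.png

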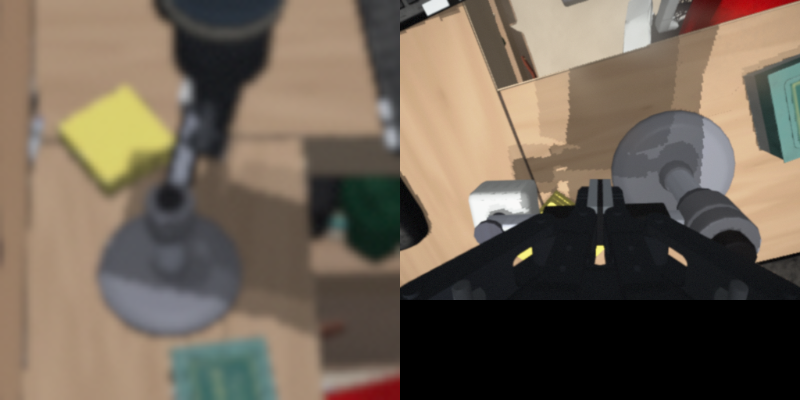

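The arm is following the finger. In the wrist picture the head's dot is near (113,297) and the button near (435,314). I'll compute the angle from these.

```bash
python3 - <<'E'
from h import *
s=snap('wrist')
# bias-check: pivot from same picture
b=plane(s,[(435,314)],126)[0]; d=plane(s,[(113,297)],100)[0]
print(b,d,np.hypot(*(d-b)[:2]),np.degrees(np.arctan2(*(d-b)[1::-1])), np.degrees(np.arctan2(d[1]+70,d[0]-535)))
import pickle; s=pickle.load(open('w1.pkl','rb'))
b=plane(s,[(343,270)],126)[0]; d=plane(s,[(193,240)],100)[0]
print(b,d,np.hypot(*(d-b)[:2]),np.degrees(np.arctan2(*(d-b)[1::-1])))
E
```

```text
[528.26749199 -69.73466535 126.        ] [ 500.39410908 -213.23266905  100.        ] 146.18003468425846 -100.99238059645526 -103.5827140832045
[533.41003434 -72.48272846 126.        ] [ 457.48375153 -193.83159206  100.        ] 143.14449733424112 -122.03363792976458
```

```bash
python3 -m handwheel '[[-0.001,0.0033,0.002,-2.5,1],[-0.001,0.0033,0.001,-2.5,1],[-0.001,0.0033,0.001,-2.5,1],[-0.001,0.0033,0,-2.5,1],[-0.001,0.0033,0,-2.5,1],[-0.001,0.0033,0,-2.5,1],[-0.001,0.0033,0,-2.5,1],[-0.001,0.0033,0,-2.5,1],[0,0,0,0,1]]'
python3 - <<'E'
from h import *
s=snap('wrist','w4.png')
st=sensors.get_state();R=np.array(st['ee_rot']);p=np.array(st['tcp_pos'])[:2]-[535,-70]
print(st['tcp_pos'],st['contact_force'],'r,off',-p@R[:2,0],p@R[:2,1], 'flush',np.degrees(np.arctan2(-R[1,0],-R[0,0])))
E
```

```text
t: 4.9
tcp_pos: [521.1, -145.7, 155.1]
ee_rot: [[-0.086, 0.996, 0.004], [0.996, 0.086, -0.002], [-0.002, 0.004, -1.0]]
contact_force: [-0.2, 1.3, -0.5]
grip_width: -0.4
[ 520.919029   -145.62738476  155.14594754] [ 0.25135848  0.0262737  -0.37424107] r,off 74.17492097163664 -20.392393655153455 flush -85.1753196047255
```

View pics/w4.png

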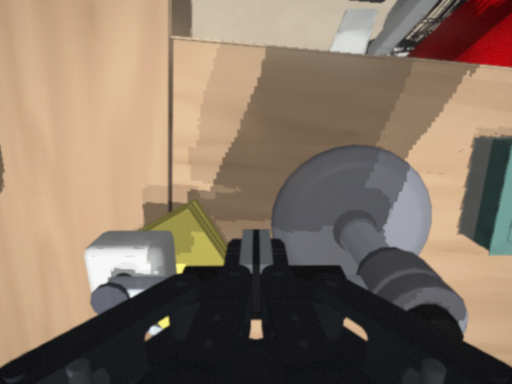

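```bash
python3 -m handwheel '[[-0.001,0.0033,0,-2.5,1],[-0.001,0.0033,0,-2.5,1],[-0.001,0.0033,0,-2.5,1],[0,0,0,0,1]]'
python3 -m handwheel '[[0,-0.005,0,0,1],[0,-0.015,0,0,1],[0,-0.02,0,0,1],[0,0,-0.035,0,1],[0,0,-0.045,0,1],[0,0,-0.045,0,1],[0,0,-0.025,0,1]]'
python3 -m handwheel '[[0.038,-0.011,0,0,1],[0.038,-0.011,0,0,1],[0.038,-0.011,0,0,1],[0.038,-0.011,0,0,1],[0.038,-0.011,0,0,1],[0.038,-0.011,0,0,1],[0,0,0,0,1]]'
python3 - <<'E'
from h import *
import pickle
S={n:snap(n,n+'5.png') for n in('top','side','wrist')}; pickle.dump(S,open('s5.pkl','wb'))
t=cv2.resize(cv2.imread('pics/top5.png')[160:230,250:340],None,fx=6,fy=6,interpolation=2)
d=cv2.resize(cv2.imread('pics/side5.png')[110:200,215:293],None,fx=4,fy=4,interpolation=2)
w=cv2.resize(cv2.imread('pics/wrist5.png'),(240,180))
h=np.zeros((600,800,3),np.uint8);h[:t.shape[0],:t.shape[1]]=t[:, :800];
h[420:600,:240]=w; h[:300]=h[:300]
dd=d[:,:]; h[240:600,540-52+0:800]=dd[:, :312] if dd.shape[1]>=312 else 0
cv2.imwrite('pics/c5.png',h); print(t.shape,d.shape)
E
```

```text
t: 5.35
tcp_pos: [530.1, -147.0, 155.2]
ee_rot: [[-0.211, 0.978, 0.003], [0.978, 0.211, -0.002], [-0.002, 0.003, -1.0]]
contact_force: [-0.3, 0.2, -0.2]
grip_width: 0.0
t: 6.05
tcp_pos: [482.4, -154.3, 305.5]
ee_rot: [[-0.196, 0.981, -0.007], [0.981, 0.196, 0.001], [0.002, -0.006, -1.0]]
contact_force: [0.7, 0.0, 0.2]
grip_width: 0.0
t: 6.75
tcp_pos: [368.3, 61.8, 309.4]
ee_rot: [[-0.178, 0.984, 0.003], [0.984, 0.178, -0.0], [-0.001, 0.003, -1.0]]
contact_force: [1.3, -0.0, 0.4]
grip_width: 0.3
(420, 540, 3) (360, 312, 3)
```

View pics/c5.png

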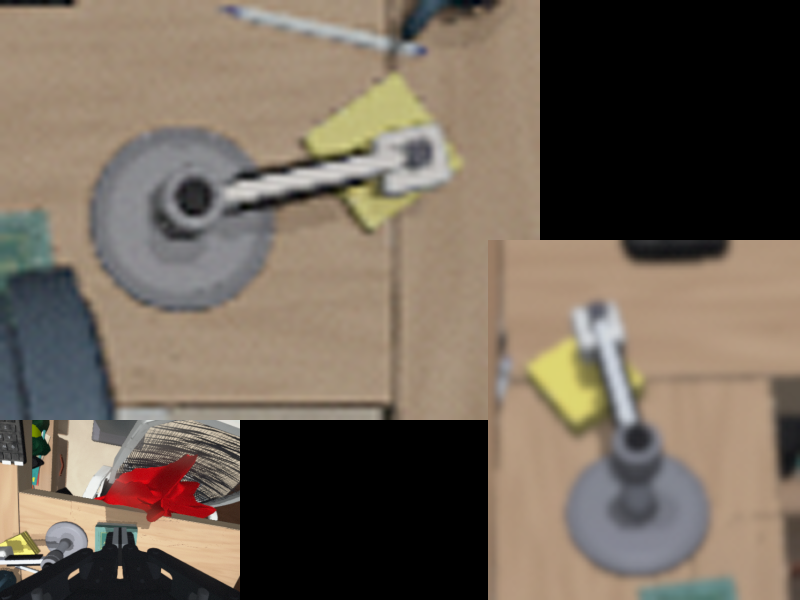

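Top panel: button at (194,196), head dot at (419,152), notes still in place. Side panel: button at (637,438), dot at (598,312).

```bash
python3 - <<'E'
from h import *
import pickle
S=pickle.load(open('s5.pkl','rb'))
T=lambda x,y:((x+.5)/6-.5+250,(y+.5)/6-.5+160)
D=lambda x,y:((x-488+.5)/4-.5+215,(y-240+.5)/4-.5+110)
for n,f,b,d in(('top',T,(194,196),(419,152)),('side',D,(637,438),(598,312))):
    s=S[n]; B=plane(s,[f(*b)],126)[0]; H=plane(s,[f(*d)],100)[0]; v=H-B
    print(n,B.round(1),H.round(1),np.hypot(*v[:2]),'theta',np.degrees(np.arctan2(v[1],v[0])),np.degrees(np.arctan2(H[1]+70,H[0]-535)))
    if n=='side': C=plane(s,[(238.9-0,144.3)],22)[0]
    else: C=plane(s,[T(383,151)],24)[0]
    print(' notes',C.round(1),'target',np.degrees(np.arctan2(C[1]-B[1],C[0]-B[0])),np.degrees(np.arctan2(C[1]+70,C[0]-535)))
E
```

```text
top [535.5 -70.4 126. ] [ 567.2 -212.6  100. ] 145.66635444287564 theta -77.45583406219883 -77.2964311979046
 notes [ 579.2 -202.7   24. ] target -71.7066611466794 -71.56327015825966
side [536.  -66.2 126. ] [ 565.5 -209.8  100. ] 146.6406413275536 theta -78.3970217281304 -77.69649301976717
 notes [ 578.9 -197.8   22. ] target -71.96584463690607 -71.06109551938219
```

The arm sits at about -77.4° and the target is about -71.6°, so it needs another 5.8°. The last flush contact pose matches the finger geometry: a final TCP of about (538,-147) gives the target angle. Returning to finish the push.

```bash
python3 -m handwheel '[[-0.039,0.0123,0,0,1],[-0.039,0.0123,0,0,1],[-0.039,0.0123,0,0,1],[-0.039,0.0123,0,0,1],[-0.039,0.0123,0,-2,1],[-0.039,0.0123,0,-2.5,1],[0,0,0.02,0,1],[0,0,0,0,1]]'
python3 -m handwheel '[[0,0,0.03,0,1],[0,0,0.035,0,1],[0,0,0.035,0,1],[0,0,0.025,0,1],[0,0,0,0,1]]'
cat > g.py <<'E'
from h import *
st=sensors.get_state();R=np.array(st['ee_rot']);P=np.array(st['tcp_pos'])
th=np.radians(-71.6);u=np.array([np.cos(th),np.sin(th)]);n=np.array([-u[1],u[0]])
d=np.array([535,-70])+74*u-21.6*n-P[:2]
print(P.round(1),'flush',np.degrees(np.arctan2(-R[1,0],-R[0,0])).round(1),'to go tx,ty',(d@R[:2,:2]).round(1),np.round(st['contact_force'],1))
E
python3 g.py
```

```text
t: 7.7
tcp_pos: [488.6, -178.8, 287.4]
ee_rot: [[-0.239, 0.971, 0.004], [0.971, 0.239, -0.002], [-0.003, 0.003, -1.0]]
contact_force: [-0.2, 0.6, 0.9]
grip_width: 0.1
t: 8.2
tcp_pos: [488.3, -183.2, 161.7]
ee_rot: [[-0.23, 0.973, 0.006], [0.973, 0.23, -0.003], [-0.005, 0.005, -1.0]]
contact_force: [0.0, 0.3, 0.5]
grip_width: -0.2
[ 488.3 -183.2  161.7] flush -76.7 to go tx,ty [23.8 56.5] [0.  0.3 0.5]
```

```bash
python3 -m handwheel '[[0.013,0,0.003,0,1],[0.013,0,0.003,0,1],[0,0.015,0,-1,1],[0,0.013,0,0,1],[0,0.01,0,-1,1],[0,0.004,0,-1,1],[0,0.003,0,0,1],[0,0,0,0,1]]'; python3 g.py
```

```text
t: 9.0
tcp_pos: [529.4, -143.1, 162.7]
ee_rot: [[-0.283, 0.959, 0.013], [0.959, 0.283, -0.005], [-0.009, 0.011, -1.0]]
contact_force: [-0.3, -0.8, 0.9]
grip_width: 0.2
[ 529.4 -143.1  162.7] flush -73.6 to go tx,ty [-6.2  7. ] [-0.3 -0.8  0.9]
```

```bash
python3 -m handwheel '[[-0.003,0.002,0.004,-1,1],[-0.002,0.002,0.003,-1,1],[-0.001,0.002,0.001,0,1],[0,0.001,0,0,1],[0,0,0,0,1]]'; python3 g.py
```

```text
t: 9.5
tcp_pos: [537.4, -147.8, 153.6]
ee_rot: [[-0.318, 0.948, 0.011], [0.948, 0.318, -0.005], [-0.008, 0.009, -1.0]]
contact_force: [0.1, -0.5, -1.1]
grip_width: 0.3
[ 537.4 -147.8  153.6] flush -71.5 to go tx,ty [0.6 0.7] [ 0.1 -0.5 -1.1]
```

```bash
python3 -m handwheel '[[0,-0.005,0,0,1],[0,-0.015,0,0,1],[0,-0.025,0,0,1],[0,0,-0.035,0,1],[0,0,-0.045,0,1],[0,0,-0.045,0,1],[0,0,-0.025,0,1]]'
python3 -m handwheel '[[0.04,-0.002,0,0,1],[0.04,-0.002,0,0,1],[0.04,-0.002,0,0,1],[0.04,-0.002,0,0,1],[0.04,-0.002,0,0,1],[0.02,-0.002,0,0,1],[0,0,0,0,1]]'
python3 - <<'E'
from h import *
import pickle
S={n:snap(n,n+'6.png') for n in('top','side','wrist')}; pickle.dump(S,open('s6.pkl','wb'))
h=np.zeros((600,800,3),np.uint8)
h[:420,:540]=cv2.resize(cv2.imread('pics/top6.png')[160:230,250:340],None,fx=6,fy=6,interpolation=2)
h[240:600,488:]=cv2.resize(cv2.imread('pics/side6.png')[110:200,215:293],None,fx=4,fy=4,interpolation=2)
h[420:600,:240]=cv2.resize(cv2.imread('pics/wrist6.png'),(240,180))
cv2.imwrite('pics/c6.png',h)
E
```

```text
t: 10.2
tcp_pos: [486.1, -161.1, 303.8]
ee_rot: [[-0.317, 0.948, 0.002], [0.948, 0.317, -0.002], [-0.002, 0.002, -1.0]]
contact_force: [0.2, -1.3, -0.3]
grip_width: -0.3
t: 10.9
tcp_pos: [401.6, 48.8, 307.5]
ee_rot: [[-0.313, 0.95, 0.014], [0.95, 0.313, -0.003], [-0.007, 0.012, -1.0]]
contact_force: [-0.0, 0.1, -0.3]
grip_width: -0.1
```

View pics/c6.png

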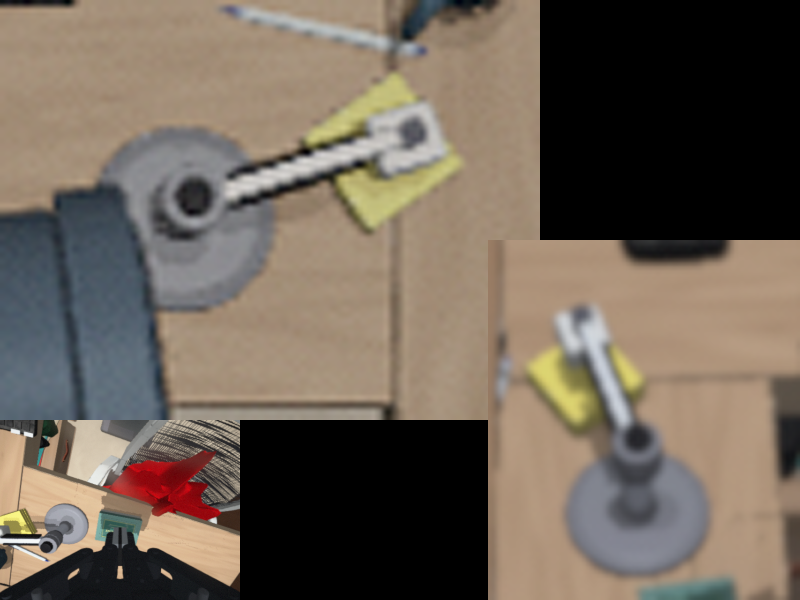

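Top panel: the head's dot is now at (413,130), with the button at (194,196). Side panel: dot at (582,315). The notes have not moved.

```bash
python3 - <<'E'
from h import *
import pickle
S=pickle.load(open('s6.pkl','rb'))
T=lambda x,y:((x+.5)/6-.5+250,(y+.5)/6-.5+160)
D=lambda x,y:((x-488+.5)/4-.5+215,(y-240+.5)/4-.5+110)
for n,f,b,d in(('top',T,(194,196),(413,130)),('side',D,(637,438),(582,315))):
    s=S[n]; B=plane(s,[f(*b)],126)[0]; H=plane(s,[f(*d)],100)[0]; v=H-B
    print(n,B.round(1),H.round(1),np.hypot(*v[:2]),'theta',np.degrees(np.arctan2(v[1],v[0])),np.degrees(np.arctan2(H[1]+70,H[0]-535)))
st=sensors.get_state();R=np.array(st['ee_rot']);P=np.array(st['tcp_pos'])
d=np.array([535.3,-69.5])-P[:2]; print(P,d,'tx ty',d@R[:2,:2])
E
```

```text
top [535.5 -70.4 126. ] [ 581.  -209.1  100. ] 145.93241418413714 theta -71.85051861325826 -71.71308869995802
side [536.  -66.2 126. ] [ 578.9 -207.   100. ] 147.17906831682185 theta -73.04563470841035 -72.22081829103003
[402.88835662  46.76932221 307.38891329] [ 132.41164338 -116.26932221] tx ty [-151.68018719   89.66479983]
```

The arm angle is about -72°, within about 1 mm of the notes' middle at the lens. Now the shutter: go lower first (to stay clear of the shelf), then move over the button.

```bash
python3 -m handwheel '[[0,0,0.035,0,1],[0,0,0.04,0,1],[-0.025,0.015,0,0,1],[-0.025,0.015,0,0,1],[-0.025,0.015,0,0,1],[-0.025,0.015,0,0,1],[-0.025,0.015,0,0,1],[-0.027,0.0147,0,0,1],[0,0,0,0,1]]'
cat > b.py <<'E'
from h import *
st=sensors.get_state();R=np.array(st['ee_rot']);P=np.array(st['tcp_pos']); tip=P+73*R[:,2]
d=np.array([535.3,-69.5])-tip[:2]; print(st['t'],P.round(1),'tip',tip.round(1),'tx ty mm',(d@R[:2,:2]).round(1),np.round(st['contact_force'],1))
E
python3 b.py
```

```text
t: 11.95
tcp_pos: [539.8, -86.2, 227.7]
ee_rot: [[-0.3, 0.954, 0.009], [0.954, 0.3, -0.004], [-0.006, 0.007, -1.0]]
contact_force: [-1.7, 0.8, -0.1]
grip_width: 0.3
11.95 [539.8 -86.2 227.7] tip [540.4 -86.5 154.7] tx ty mm [17.7  0.2] [-1.7  0.8 -0.1]
```

```bash
python3 -m handwheel '[[0.009,0,0,0,1],[0.009,0,0.01,0,1],[0,0,0.008,0,1],[0,0,0,0,1]]'; python3 b.py
```

```text
t: 12.35
tcp_pos: [532.7, -68.9, 207.0]
ee_rot: [[-0.297, 0.955, 0.007], [0.955, 0.297, -0.004], [-0.005, 0.005, -1.0]]
contact_force: [0.6, 0.9, -0.4]
grip_width: -0.0
12.35 [532.7 -68.9 207. ] tip [533.1 -69.1 134. ] tx ty mm [-1.  2.] [ 0.6  0.9 -0.4]
```

```bash
python3 -m handwheel '[[-0.001,0.002,0.003,0,1],[0,0,0.003,0,1],[0,0,0.003,0,1],[0,0,0,0,1]]'; python3 b.py
python3 -m handwheel '[[0,0,0.002,0,1],[0,0,0.002,0,1],[0,0,0.001,0,1],[0,0,0,0,1]]'; python3 b.py
```

```text
t: 12.75
tcp_pos: [534.7, -68.4, 197.6]
ee_rot: [[-0.299, 0.954, 0.007], [0.954, 0.299, -0.004], [-0.006, 0.006, -1.0]]
contact_force: [-0.3, -1.6, 2.2]
grip_width: -0.2
12.75 [534.7 -68.4 197.6] tip [535.3 -68.7 124.6] tx ty mm [-0.8 -0.2] [-0.3 -1.6  2.2]
t: 13.15
tcp_pos: [534.8, -68.5, 192.8]
ee_rot: [[-0.299, 0.954, 0.008], [0.954, 0.299, -0.003], [-0.006, 0.006, -1.0]]
contact_force: [-1.4, 0.9, 3.4]
grip_width: -0.4
13.15 [534.8 -68.5 192.8] tip [535.4 -68.7 119.8] tx ty mm [-0.7 -0.3] [-1.4  0.9  3.4]
```

```bash
for i in 1 2; do python3 -m handwheel '[[0,0,0.001,0,1],[0,0,0,0,1]]' | grep -E "pos|force"; done
```

```text
tcp_pos: [534.8, -68.5, 192.7]
contact_force: [-2.5, 1.2, 4.1]
tcp_pos: [534.7, -68.5, 192.7]
contact_force: [-2.7, 1.1, 3.3]
```

```bash
python3 -m handwheel '[[0,0,0.002,0,1],[0,0,0.003,0,1]]'; python3 b.py;  python3 -m handwheel '[[0,0,0.004,0,1],[0,0,0.004,0,1]]'; python3 b.py
```

```text
t: 13.75
tcp_pos: [535.0, -68.5, 191.4]
ee_rot: [[-0.298, 0.954, 0.012], [0.954, 0.299, -0.004], [-0.007, 0.011, -1.0]]
contact_force: [-26.4, 4.5, 67.8]
grip_width: 0.4
13.75 [535.  -68.5 191.4] tip [535.9 -68.8 118.4] tx ty mm [-0.5 -0.8] [-26.4   4.5  67.8]
t: 13.95
tcp_pos: [534.7, -68.5, 191.1]
ee_rot: [[-0.298, 0.954, 0.018], [0.954, 0.298, -0.005], [-0.01, 0.016, -1.0]]
contact_force: [-33.7, 4.6, 78.2]
grip_width: 0.1
13.95 [534.7 -68.5 191.1] tip [536.  -68.9 118.1] tx ty mm [-0.4 -0.9] [-33.7   4.6  78.2]
```

It is fully down: 78 N against the stop, firmer than I intended but below the 120 N limit. Releasing straight up, then retreating.

```bash
python3 -m handwheel '[[0,0,-0.002,0,1],[0,0,-0.004,0,1],[0,0,-0.008,0,1],[0,0,-0.02,0,1],[0,0,-0.02,0,1],[0,0,0,0,1]]'; 
python3 -m handwheel '[[0.025,-0.02,0,0,1],[0.025,-0.02,0,0,1],[0.025,-0.02,0,0,1],[0.025,-0.02,-0.01,0,1],[0.025,-0.02,-0.02,0,1],[0.02,-0.02,-0.02,0,1],[0,-0.02,0,0,1],[0,0,0,0,1]]'
python3 - <<'E'
from h import *
import pickle
S={n:snap(n,n+'7.png') for n in('top','side')}
o=pickle.load(open('s6.pkl','rb'))
h=np.zeros((600,800,3),np.uint8)
h[:420,:540]=cv2.resize(cv2.imread('pics/top7.png')[160:230,250:340],None,fx=6,fy=6,interpolation=2)
h[240:600,488:]=cv2.resize(cv2.imread('pics/side7.png')[110:200,215:293],None,fx=4,fy=4,interpolation=2)
h[430:600,:480]=cv2.resize(cv2.imread('pics/top7.png')[140:260],(480,170))
cv2.imwrite('pics/c7.png',h)
d=np.abs(S['side']['frame'][110:200,215:293].astype(int)-o['side']['frame'][110:200,215:293]).max(2); print('side diff px',(d>40).sum())
d=np.abs(S['top']['frame'][165:200,275:340].astype(int)-o['top']['frame'][165:200,275:340]).max(2); print('top diff px',(d>40).sum())
print(sensors.get_state()['contact_force'])
E
```

```text
t: 14.55
tcp_pos: [533.4, -68.4, 249.9]
ee_rot: [[-0.298, 0.954, 0.02], [0.954, 0.298, -0.005], [-0.011, 0.018, -1.0]]
contact_force: [0.8, -0.5, -0.1]
grip_width: -0.1
t: 15.35
tcp_pos: [348.9, 31.3, 293.1]
ee_rot: [[-0.297, 0.955, 0.016], [0.955, 0.298, -0.005], [-0.01, 0.013, -1.0]]
contact_force: [0.8, -0.1, 0.2]
grip_width: 0.4
side diff px 2
top diff px 0
[ 0.16801676  0.54454139 -0.12463287]
```

View pics/c7.png

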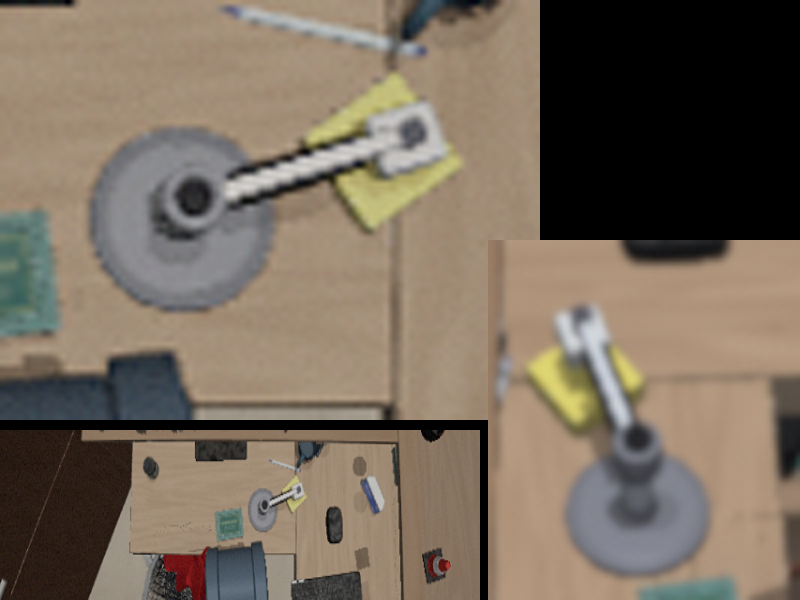

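The arm, notes and bystanders are unchanged after the press: the dot is still at (413,130) and the picture difference is about zero. The robot is clear of everything.

```bash
python3 -c "from cell import finish_job; print(finish_job())"
```

```text
the job is handed in; nothing more can be done
None
```

The camera now looks down on the notes and the shutter has been pressed and let go. I handed the job in at about 15.5 s of the 50 s allowed.

- **Aiming:** I pushed the arm with the shut fingertips on its left strip, in two stages about 50° in all. It ended at -71.8° by the top view and -73.0° by the side view, against a target of about -71.6°. That is about 1 mm off sideways at the lens by the top view and up to about 3 mm by the side view. The notes measure about 140 mm from the axis, so the lens also sits about 5 mm too far out, which pushing cannot change.
- **Shutter:** The fingertip went down until the button stopped moving, then lifted straight off. This was firmer than I intended: the force reached 78 N vertically and about 34 N sideways. That is under the 120 N wrist limit but well above the 4 N the button needs. I did not measure the button's travel directly. I infer "fully down" from the hard stop about 6 mm below first contact.
- **After release:** The before and after pictures of the notes and camera arm show almost no difference (2 pixels in the side view, 0 in the top view). In the wider top view the tin and mouse look to be where they were. The robot is clear and reads no contact force.

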